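# Start the bench clamp's screw in its nut and hold it

## Robot

A 6-joint arm with a two-finger parallel gripper is mounted at the origin on the work surface. World frame = base frame: x ahead of the robot, y to its left, z up, the work surface at z = 0. Lengths are in m, angles in rad, forces in N, time in s.
With the tool pointing down it reaches from about 0.35 to 0.85 m from the base axis. Payload 8.1 kg.
Tool frame: the origin (TCP) lies on the centre line of the jaws, within the pads' length; the fingertips stand 22 mm ahead of it and the grasp point (between the pads) lies 3 mm ahead of it; z points along the fingers, y is the line along which they close (so a half turn about z gives the same grasp; the last joint's range is limited). The gripper opens to 93 mm and grips with 3 to 60 N. Pads are 15 mm wide; open, the fingers measure 128 mm over their backs; the gripper's body (75 mm by 188 mm) begins 65 mm behind the grasp point.
Start: joints at [-1.367, 0.13, 1.488, -0, 1.523, -0.085], TCP at [0.171, -0.575, 0.241] pointing down, gripper open.
Joint ranges: [-2.96, 2.96], [-0.89, 2.26], [0.02, 2.5], [-1.34, 4.48], [0, 2.73], [-2.66, 2.66]. Speed limits (rad/s): [2.39, 2.39, 2.79, 3.14, 3.14, 3.14].

## Interface

Orientations are given as a rotation vector (axis times angle).
In Python, from plant import robot, camrig gives the robot as it stands (robot), with the cameras (camrig).
- The arm moves only by the shell command python3 inch.py FILE [FORCE], which reads ROWS from the file FILE. ROWS is a JSON object with one list for each field, all of the same length, 1 to 20, a row being the entries at one place: aperture (the finger opening in m), tx, ty, tz (the shift in shares of the most that a row can go, 1 being 50 mm), turn (a turn about the tool's z in a scale on which 1.0 is 2 rad); each row shifts and turns the commanded pose from where the row before left it, along the tool's axes as they then stand; what a row does not reach is not made up. A row lasts 1/10 s, in which the tool goes at most 0.05 m and 0.15 rad, less where a joint would pass 70% of its speed; a pose out of reach is approached as far as the arm can. The fingers move at their own pace and stop on an object; FORCE is the grip in N (left out, the last holds). Time passes only in rows, so rows that do not move let the fingers close. It prints the time, the measured TCP pose, the force, the opening and the grip force at its end. Shift and turn numbers lie between -1 and 1, and a call with a number outside is refused. Input that does not fit is refused with a message, and nothing moves.
- robot.read_state(): the state, without advancing time (a new reading comes with each control period).
- camrig.read_camera(name): name is "scene" or "top"; returns a dict with "image" (480x640x3 uint8, red, green, blue), "fx", "fy", "cx", "cy" (pixels), "R" (3x3) and "t" (3): a world point X has camera coordinates R X + t. Camera axes: x right, y down, z forward; pixel columns grow to the right and rows downward; lengths in m; the calibration is good to about 2 mm. A picture is of the moment at which its call begins. There is no depth.
- robot.close_job(): hands the job in; it is judged then, once.
The state is a dict: "t": time; "q": joint angles; "dq": joint speeds; "joint_torque": joint torques, N m; "tool_pos": TCP position; "orientation": TCP orientation; "force": force on the tool from outside, world axes, zero at the start; "wrist_torque": the same for the moment, N m; "opening": finger opening in m; "gripper_force": force on a finger pad.
Only numpy, scipy, OpenCV 4.12 (cv2) and the standard library are available. Lean on these libraries where they do the work, as an engineer would, in place of code of your own. Each camera call takes 0.05 s, during which the arm holds its last target. There are 200 camera calls.

## Task

The big screw of the bench clamp has just been put back: it stands loose in the bronze nut of the clamp arm and its thread has not caught yet. Grip the T-handle and turn the screw backward (anticlockwise from above) until you feel it drop off the end of the thread, then screw it forward (clockwise) one full turn so that it is started without cross-threading. Finish while still gripping the T-handle, holding the screw there so that the swivel foot can be pressed on from below, and leave the other things on the bench alone.

Things in the scene. Friction and masses are not known exactly. Their poses are not given: they have to be found in the camera images.
- clamp: Green cast-iron bench clamp, bolted down. Origin: on the bench, straight under the screw's axis; z up. Foot 80 x 210 x 18 mm, reaching from 45 mm on the -y side to 165 mm on the +y side of the origin. A column (36 x 50 mm) stands 115 mm from the origin along its own +y and carries the arm, whose top is 150 mm above the bench and whose end is a round boss over the origin.
- nut (a point): Centre of the upper face (39 mm flange, 156 mm above the bench) of the bronze nut in the clamp arm's boss, on the screw's axis; axes as the clamp. Its thread is right-handed, single-start, 5 mm pitch. Where round the circle it begins is hidden inside and differs from one time to the next.
- spindle: The steel screw (0.55 to 0.8 kg), always upright: 24 mm trapezoidal thread, 5 mm pitch; a 32 mm collar; above it a 12 mm round neck, 42 mm free; on top a straight T-bar. Origin on its axis, at bench height when lift reads 0; z up, y along the T-bar. It can only turn (about 0.05 N m) and slide up and down; it stands on the nut's thread by its weight and stays where it is left.
- handle (a point): Centre of the T-bar, on the screw's axis, 262 mm above the bench when lift reads 0. The T-bar is a flat steel bar, 12 mm thick (its x), 130 mm long (its y), 14 mm high (z); axes as spindle. To be gripped at its middle across the 12 mm, from above; a half turn looks the same.
- turn (a joint): Angle of the screw in the clamp, rad, counted through full turns; grows when turned backward (anticlockwise from above), falls when screwed in (clockwise). It starts between -0.5 and 0.5; 0 is where the T-bar lies along the clamp's y axis. The thread's end, where the screw drops, is met somewhere between 1.0 and 2.8.
- lift (a joint): Height of the screw, m; 0 is where it rests just after dropping off the thread's end. Before, it rides on the nut's thread at 0.002 to 0.005, climbing 0.8 mm per rad turned backward; past the end it falls 5 mm unless the hand holds it up, and if turned on backward climbs again. From 0 each turn forward lowers it 5 mm (-0.005 after one turn), the thread holding it with 0.7 mm of play.
- swivel_foot: Bystander: round steel pressure foot, 38 mm across, 19 mm high, lying loose near the clamp; origin at the centre of its underside.
- grease_jar: Bystander: white jar with a black cap, 64 mm across, 62 mm high; origin at the centre of its underside.
- hammer: Bystander: wooden-handled hammer lying flat on the bench beyond the clamp; origin at its underside.
- plaster_block: Bystander: white plaster block, 90 x 60 x 45 mm; origin at the centre of its underside.

How it is judged:
On the way:
1. the screw has been turned backward off the thread's end and has dropped (value of joint turn above 0.7 rad and value of joint lift between -0.0013 and 0.0013 m), for 0.1 s.
At the end, for the whole second after the job is handed in: The screw is one turn into the nut (3.5 to 6.5 mm below the level to which it dropped, that is one turn give or take 0.3), does not turn (under 0.1 rad/s), and the fingers still hold it (over 3 N) (value of joint lift between -0.0065 and -0.0035 m and contact force between the fingers and spindle above 3 N and velocity of joint turn between -0.1 and 0.1 rad/s); the arm keeps its last pose, push and grip.
It fails at once if swivel foot pushed away (over 20 mm) (distance of swivel_foot from where it was at the start of the episode above 0.02 m).
It fails at once if grease jar pushed away (over 20 mm) (distance of grease_jar from where it was at the start of the episode above 0.02 m).
It fails at once if hammer pushed away (over 20 mm) (distance of hammer from where it was at the start of the episode above 0.02 m).
It fails at once if plaster block pushed away (over 20 mm) (distance of plaster_block from where it was at the start of the episode above 0.02 m).
It also fails if it takes over 72 s, if anything falls off the work surface, if the arm or the gripper's body presses on something with over 40 N, if the wrist force passes 120 N, or if a joint passes its speed limit or range.

## Working session

There is one attempt and no reset: what is moved stays moved. The work goes in short steps, Python scripts to look and compute and a shell command to move; the robot and the scene stay as the last step left them, time stands still between calls to the robot, and variables do not carry over. Pictures are saved under pics/ and viewed, at most 10 in all, crops included, and the job is handed in when it is done.

```bash
ls; mkdir -p pics
python3 - <<'E'
from plant import robot, camrig
import cv2,numpy as np
s=robot.read_state();print(s['t'],s['tool_pos'],s['orientation'],s['opening'])
for n in("scene","top"):
    c=camrig.read_camera(n);cv2.imwrite(f'pics/{n}0.png',c['image'][:,:,::-1]);np.savez(f'pics/{n}0.npz',**c)
    print(n,c['fx'],c['cx'],c['cy'],np.round(c['R'],3).tolist(),np.round(-c['R'].T@c['t'],3))
E
```

```text
inch.py
pics
plant.py
0.0 [ 0.17078821 -0.57462402  0.23960479] [-3.10707525e+00 -4.51828377e-01  2.16143265e-04] 0.09315105889768013
scene 481.89126874405076 315.8284175249433 239.85714645769178 [[-0.675, 0.738, 0.0], [0.583, 0.534, -0.612], [-0.452, -0.413, -0.791]] [1.035 0.505 0.962]
top 484.96302402145903 315.3423306101065 230.7004255606516 [[-0.015, -1.0, 0.002], [-0.984, 0.015, -0.178], [0.177, -0.005, -0.984]] [0.464 0.082 0.962]
```

View pics/scene0.png

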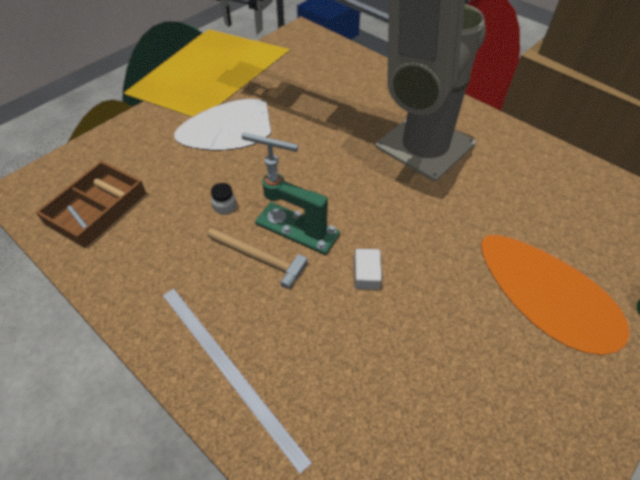

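View pics/top0.png

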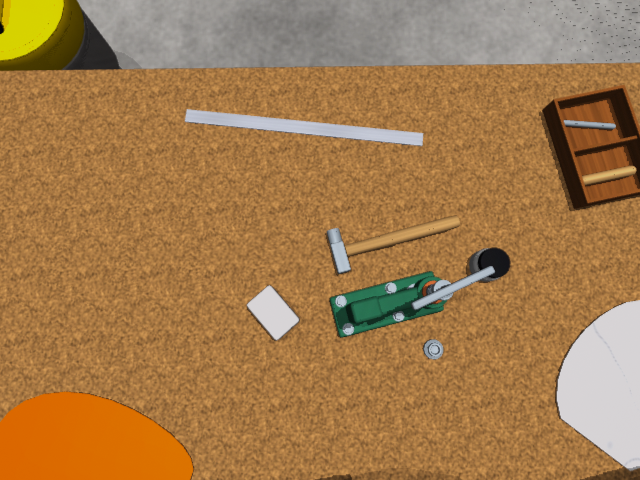

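The top view shows the T-bar from about (414,305) to (493,270), the jar at (490,264), the foot at (433,349) and the hammer head at (339,250). In the scene view the bar runs from (242,134) to (298,149). Next I measure the bar in both views.

```bash
cat > h.py <<'E'
import numpy as np,cv2
def ray(c,u,v,z):
    R,t=c['R'],c['t'];o=-R.T@t
    d=R.T@np.array([(u-c['cx'])/c['fx'],(v-c['cy'])/c['fy'],1.]);return o+d*(z-o[2])/d[2]
def tri(cs,ps):
    A=[];b=[]
    for c,(u,v) in zip(cs,ps):
        for k,(w,f,m) in enumerate(((u,c['fx'],c['cx']),(v,c['fy'],c['cy']))):
            a=(w-m)/f;A.append(c['R'][k]-a*c['R'][2]);b.append(a*c['t'][2]-c['t'][k])
    r=np.linalg.lstsq(np.array(A),np.array(b),rcond=None);return r[0]
E
python3 - <<'E'
import numpy as np,cv2;from h import *
T=np.load('pics/top0.npz');S=np.load('pics/scene0.npz')
out=[]
for c,(x0,x1,y0,y1),n in((T,(400,510,255,320),'t'),(S,(230,310,120,165),'s')):
    im=c['image'][y0:y1,x0:x1];h=cv2.cvtColor(im,cv2.COLOR_RGB2HSV)
    m=((h[...,1]<60)&(h[...,2]>110)).astype(np.uint8)
    k,l,st,ce=cv2.connectedComponentsWithStats(m)
    i=1+np.argmax(st[1:,4]);mm=(l==i).astype(np.uint8)
    print(n,st[i]+[x0,y0,0,0,0])
    a=np.hstack([cv2.resize(im,None,fx=3.5,fy=3.5,interpolation=0),cv2.cvtColor(cv2.resize(mm*255,None,fx=3.5,fy=3.5,interpolation=0),cv2.COLOR_GRAY2RGB)])
    out.append(cv2.copyMakeBorder(a,0,0,0,800-a.shape[1],0)if a.shape[1]<800 else a)
    print(out[-1].shape)
w=max(o.shape[1] for o in out)
out=[cv2.copyMakeBorder(o,0,0,0,w-o.shape[1],0) for o in out]
cv2.imwrite('pics/crop.png',cv2.resize(np.vstack(out)[:,:,::-1],(w,sum(o.shape[0] for o in out))))
E
```

```text
t [412 266  83  43 855]
(228, 800, 3)
s [ 230  120   68   30 1113]
(158, 800, 3)
```

View pics/crop.png

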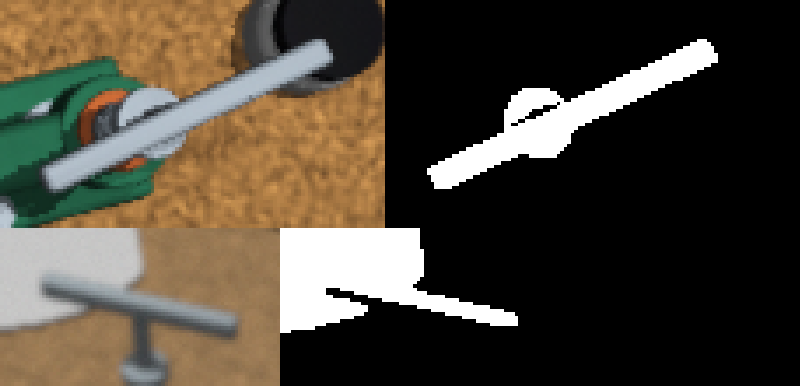

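The crop shows the bar clean apart from the collar in the top view, with ends near (414,306) and (493,270). In the scene view it runs from about (242,136) to (298,149), where it overlaps the white sheet.

Run:
```python
import numpy as np,cv2;from h import *
T=np.load('pics/top0.npz');S=np.load('pics/scene0.npz')
im=T['image'];h=cv2.cvtColor(im,cv2.COLOR_RGB2HSV)
m=((h[...,1]<60)&(h[...,2]>110)).astype(np.uint8)
r=np.zeros_like(m);r[264:311,411:427]=1;r[264:311,468:497]=1;m*=r
k,l,st,ce=cv2.connectedComponentsWithStats(m)
p=np.argwhere(np.isin(l,[i for i in range(1,k) if st[i,4]>60]))[:,::-1].astype(np.float32)
(cx,cy),(w,hh),a=cv2.minAreaRect(p);print(cx,cy,w,hh,a)
box=cv2.boxPoints(((cx,cy),(w,hh),a));
b=box[np.argsort(box[:,0])];e=[b[:2].mean(0),b[2:].mean(0)];print(e)
z=.272
P=[ray(T,*q,z) for q in e];print(P,np.linalg.norm(P[0]-P[1]),'mid',(P[0]+P[1])/2,'ang',np.arctan2(*(P[0]-P[1])[[1,0]]))
# scene view: ends (top-face middle) by hand
sp=[(298.,147.5),(242.5,134)]
for q,s in zip(e,sp): print('tri',tri([T,S],[q,s]), ray(S,*s,z))
# nut ring orange, collar in top; clamp foot green outline
g=((h[...,0]>55)&(h[...,0]<90)&(h[...,1]>120)).astype(np.uint8)
c=max(cv2.findContours(g,0,2)[0],key=cv2.contourArea)
print('green',cv2.minAreaRect(c))
print('swivel',ray(T,433,349,.019))
for f in (ce,):pass
```

```text
453.0787048339844 287.16754150390625 7.88559627532959 88.67523956298828 64.8406982421875
[array([412.94742, 306.0171 ], dtype=float32), array([493.21 , 268.318], dtype=float32)]
[array([ 0.4786798 , -0.05643552,  0.272     ]), array([ 0.53007124, -0.17367398,  0.272     ])] 0.12800756141196998 mid [ 0.50437552 -0.11505475  0.272     ] ang 1.9839197669039816
tri [ 0.47826428 -0.05674568  0.26689843] [ 0.48194367 -0.05182891  0.272     ]
tri [ 0.53019048 -0.1745262   0.26916549] [ 0.53216751 -0.17149726  0.272     ]
green ((388.04241943359375, 303.12139892578125), (40.97037124633789, 111.19403076171875), 75.14139556884766)
swivel [ 0.40312877 -0.14122057  0.019     ]
```

The rows are not in the units I measure in: shifts go in shares of 50 mm and turns go in shares of 2 rad. I convert before sending: -0.03 m is -0.6, -0.023 m is -0.46.

```bash
echo '{"aperture":[0.093, 0.093, 0.093, 0.093, 0.093, 0.093, 0.093, 0.093, 0.093, 0.093, 0.093, 0.093, 0.093, 0.093, 0.093, 0.093, 0.093, 0.093], "tx":[0, 0, 0, 0.6, 0.6, 0.6, 0.6, 0.6, 0.6, 0.6, 0.6, 0.6, 0.6, 0.6, 0.6, 0.6, 0.6, 0.6], "ty":[0, 0, 0, -0.46, -0.46, -0.46, -0.46, -0.46, -0.46, -0.46, -0.46, -0.46, -0.46, -0.46, -0.46, -0.46, -0.46, -0.46], "tz":[-0.6, -0.6, -0.6, 0, 0, 0, 0, 0, 0, 0, 0, 0, 0, 0, 0, 0, 0, 0], "turn":[0, 0, 0, 0, 0, 0, 0, 0, 0, 0, 0, 0, 0, 0, 0, 0, 0, 0]}' > mv.in && python3 inch.py mv.in
echo '{"aperture":[0.06, 0.06, 0.06, 0.06, 0.06, 0.06, 0.06, 0.06, 0.06, 0.06], "tx":[0, 0, 0, 0, 0, 0, 0, 0, 0, 0], "ty":[0, 0, 0, 0, 0, 0, 0, 0, 0, 0], "tz":[0, 0, 0, 0, 0, 0, 0, 0, 0, 0], "turn":[0.075, 0.075, 0.075, 0.075, 0.075, 0.075, 0.075, 0.075, 0.075, 0]}' > mv.in && python3 inch.py mv.in 
python3 -c "
from plant import robot, camrig
s=robot.read_state();print(s['q'],s['force'])"
```

```text
t: 1.9
tool_pos: [0.5045, -0.1148, 0.3302]
orientation: [-3.109, -0.452, 0.001]
force: [0.3, -0.7, 0.1]
opening: 0.0928
gripper_force: 0.0
t: 2.9
tool_pos: [0.5038, -0.1162, 0.3302]
orientation: [2.708, -1.593, -0.001]
force: [0.1, 0.1, 0.1]
opening: 0.06
gripper_force: 0.0
[-3.25872175e-01 -1.14083433e-01  1.57252078e+00  4.05627870e-05
  1.68398426e+00  2.30864346e+00] [0.10992938 0.13016368 0.05457786]
```

To row units: 0.02 m is 0.4, -0.001 m is -0.02, 0.094 rad is 0.047.

```bash
echo '{"aperture":[0.06, 0.06, 0.06, 0.06, 0.06, 0.06, 0.06, 0.06, 0.06], "tx":[-0.02, 0, 0, 0, 0, 0, 0, 0, 0], "ty":[-0.02, 0, 0, 0, 0, 0, 0, 0, 0], "tz":[0, 0, 0.4, 0.4, 0.2, 0.2, 0.04, 0, 0], "turn":[0.047, 0, 0, 0, 0, 0, 0, 0, 0]}' > mv.in && python3 inch.py mv.in 10
python3 - <<'E'
from plant import robot, camrig
import cv2,numpy as np
a=camrig.read_camera("top")['image'][220:370,340:540];b=camrig.read_camera("scene")['image'][80:230,180:380]
cv2.imwrite('pics/a.png',cv2.resize(np.hstack([a,b])[:,:,::-1],None,fx=2,fy=2))
E
```

```text
t: 3.8
tool_pos: [0.5048, -0.115, 0.2696]
orientation: [-2.632, 1.714, -0.002]
force: [0.6, -0.9, -0.0]
opening: 0.0602
gripper_force: 0.0
```

View pics/a.png

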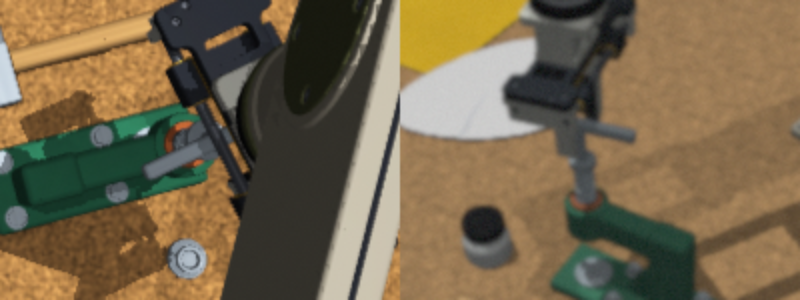

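The gripper straddles the bar at its middle: the bar comes out between the fingers at about (160,165) in the top crop and (610,130) in the scene crop. Now I close the fingers.

To row units: -0.1 rad is -0.05.

```bash
echo '{"aperture":[0.0, 0.0, 0.0, 0.0, 0.0, 0.0, 0.0, 0.0], "tx":[0, 0, 0, 0, 0, 0, 0, 0], "ty":[0, 0, 0, 0, 0, 0, 0, 0], "tz":[0, 0, 0, 0, 0, 0, 0, 0], "turn":[0, 0, 0, 0, 0, 0, 0, 0]}' > mv.in && python3 inch.py mv.in 10
echo '{"aperture":[0.0, 0.0, 0.0, 0.0], "tx":[0, 0, 0, 0], "ty":[0, 0, 0, 0], "tz":[0, 0, 0, 0], "turn":[-0.05, -0.05, -0.05, 0]}' > mv.in && python3 inch.py mv.in
python3 -c "
from plant import robot, camrig
s=robot.read_state();print(s['q'],s['force'],s['wrist_torque'])"
```

```text
t: 4.7
tool_pos: [0.5051, -0.1146, 0.2687]
orientation: [-2.631, 1.714, -0.002]
force: [5.1, 1.1, -3.9]
opening: 0.0117
gripper_force: 10.0
t: 5.1
tool_pos: [0.5048, -0.1148, 0.2688]
orientation: [-2.859, 1.3, -0.001]
force: [3.3, 0.8, -0.3]
opening: 0.012
gripper_force: 10.0
[-3.22915178e-01 -1.04978234e-01  1.67445545e+00  4.80335668e-04
  1.57115765e+00  2.10120448e+00] [ 3.31307766  0.81148467 -0.29901623] [ 0.26399449 -0.51445521  0.04055714]
```

To row units: -0.0001 m is -0.002, -0.1 rad is -0.05.

```bash
f(){ grep -E "^(t|tool_pos|force)" | tr '\n' ' '; echo; }
echo '{"aperture":[0.0, 0.0, 0.0, 0.0, 0.0], "tx":[0, 0, 0, 0, 0], "ty":[0, 0, 0, 0, 0], "tz":[-0.002, -0.002, -0.002, -0.002, 0], "turn":[-0.05, -0.05, -0.05, -0.05, 0]}' > mv.in && python3 inch.py mv.in|f
echo '{"aperture":[0.0, 0.0, 0.0], "tx":[0, 0, 0], "ty":[0, 0, 0], "tz":[-0.002, -0.002, 0], "turn":[-0.05, -0.05, 0]}' > mv.in && python3 inch.py mv.in|f
echo '{"aperture":[0.0, 0.0, 0.0], "tx":[0, 0, 0], "ty":[0, 0, 0], "tz":[-0.002, -0.002, 0], "turn":[-0.05, -0.05, 0]}' > mv.in && python3 inch.py mv.in|f
echo '{"aperture":[0.0, 0.0, 0.0], "tx":[0, 0, 0], "ty":[0, 0, 0], "tz":[-0.002, -0.002, 0], "turn":[-0.05, -0.05, 0]}' > mv.in && python3 inch.py mv.in|f
python3 -c "
from plant import robot, camrig
s=robot.read_state();print(s['q'],s['gripper_force'],s['wrist_torque'])"
```

```text
t: 5.6 tool_pos: [0.5046, -0.1151, 0.2691] force: [2.2, -1.0, -1.0] 
t: 5.9 tool_pos: [0.5045, -0.1153, 0.2693] force: [2.0, -2.7, -1.5] 
t: 6.2 tool_pos: [0.5044, -0.1155, 0.2694] force: [2.6, -4.5, -1.7] 
t: 6.5 tool_pos: [0.5045, -0.1157, 0.2694] force: [4.5, -6.1, -2.1] 
[-3.23702962e-01 -1.04935231e-01  1.67341696e+00 -1.17103694e-03
  1.57258708e+00  1.10691183e+00] 9.999126540496945 [-0.85468586 -0.62503718  0.05507984]
```

To row units: 0.0005 m is 0.01, 0.0003 m is 0.006, -0.1 rad is -0.05.

```bash
f(){ grep -E "^(t|tool_pos|force)" | tr '\n' ' '; echo; }
echo '{"aperture":[0.0, 0.0, 0.0, 0.0], "tx":[0.006, 0, 0, 0], "ty":[0.01, 0, 0, 0], "tz":[0, -0.002, -0.002, 0], "turn":[0, -0.05, -0.05, 0]}' > mv.in && python3 inch.py mv.in|f
echo '{"aperture":[0.0, 0.0, 0.0], "tx":[0, 0, 0], "ty":[0, 0, 0], "tz":[-0.002, -0.002, 0], "turn":[-0.05, -0.05, 0]}' > mv.in && python3 inch.py mv.in|f
echo '{"aperture":[0.0, 0.0, 0.0], "tx":[0, 0, 0], "ty":[0, 0, 0], "tz":[-0.002, -0.002, 0], "turn":[-0.05, -0.05, 0]}' > mv.in && python3 inch.py mv.in|f
```

```text
t: 6.9 tool_pos: [0.5045, -0.1159, 0.2691] force: [2.8, -5.2, -4.9] 
t: 7.2 tool_pos: [0.5046, -0.1161, 0.2693] force: [3.7, -6.6, -5.8] 
t: 7.5 tool_pos: [0.5048, -0.1163, 0.2696] force: [3.3, -7.2, -6.0]
```

Vertical load jumped from -2 to about -5 N, so the screw may be hanging in the hand. I loosen the fingers and compare pictures to see whether it drops.

```bash
cat > snap.py <<'E'
import sys,numpy as np;from plant import robot, camrig
np.savez(f'pics/{sys.argv[1]}.npz',**camrig.read_camera("scene"))
s=robot.read_state();print('q6',s['q'][5],'q1',s['q'][0])
E
python3 snap.py b1
echo '{"aperture":[0.02, 0.02, 0.02, 0.02], "tx":[0, 0, 0, 0], "ty":[0, 0, 0, 0], "tz":[0, 0, 0, 0], "turn":[0, 0, 0, 0]}' > mv.in && python3 inch.py mv.in
python3 snap.py b2
python3 - <<'E'
import numpy as np,cv2
a,b=[np.load(f'pics/{n}.npz')['image'] for n in('b1','b2')]
d=cv2.absdiff(a,b).max(2);m=(d>25).astype(np.uint8)
print(m.sum(),cv2.boundingRect(m))
g=[cv2.cvtColor(x,cv2.COLOR_RGB2GRAY) for x in(a,b)]
# collar/neck region motion: below fingers around (272,165)-(275,185)
for (x0,y0,x1,y1) in((258,160,284,184),(262,155,282,195)):
    t=cv2.resize(g[0][y0:y1,x0:x1],None,fx=8,fy=8,interpolation=2);s=cv2.resize(g[1][y0-6:y1+6,x0-6:x1+6],None,fx=8,fy=8,interpolation=2)
    r=cv2.matchTemplate(s,t,5);_,v,_,p=cv2.minMaxLoc(r);print(v,(np.array(p)-48)/8)
o=np.hstack([x[100:220,215:335] for x in(a,b)]);cv2.imwrite('pics/cmp.png',cv2.resize(o[:,:,::-1],None,fx=3.3,fy=3.3))
E
```

```text
q6 0.5073408683242476 q1 -0.32447109440363586
t: 7.95
tool_pos: [0.5047, -0.1152, 0.2703]
orientation: [-2.927, -1.142, -0.0]
force: [-0.4, 0.2, 1.1]
opening: 0.0201
gripper_force: 0.0
q6 0.5031557406917836 q1 -0.3235316164724576
509 (243, 98, 69, 86)
0.966873049736023 [0.125 1.   ]
0.982668399810791 [0.125 1.   ]
```

View pics/cmp.png

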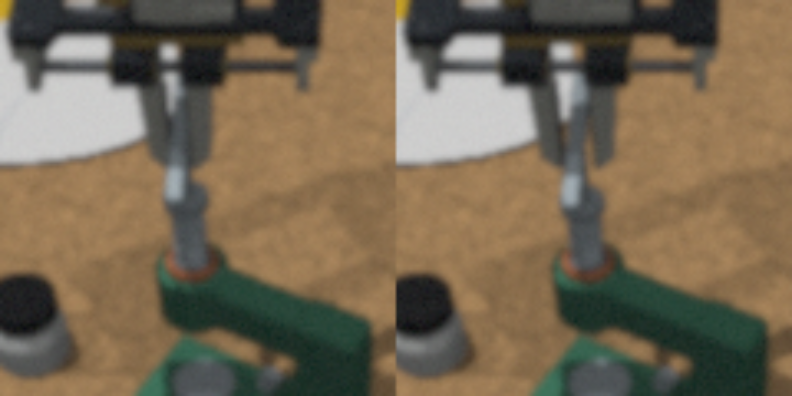

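Run:
```python
import numpy as np,cv2
g={n:cv2.cvtColor(np.load(f'pics/{n}.npz')['image'],cv2.COLOR_RGB2GRAY) for n in('scene0','b1','b2')}
for n in g: print(n,g[n][150:190,270:278].mean(1).astype(int))
for n in ('b2',):
  for (x0,y0,x1,y1) in((264,154,282,170),(264,145,276,165),(264,172,284,190)):
    t=cv2.resize(g['b1'][y0:y1,x0:x1],None,fx=8,fy=8,interpolation=2);s=cv2.resize(g[n][y0-6:y1+6,x0-6:x1+6],None,fx=8,fy=8,interpolation=2)
    _,v,_,p=cv2.minMaxLoc(cv2.matchTemplate(s,t,5));print(n,v,(np.array(p)-48)/8)
```

```text
scene0 [102 103 103 102 103 103 101  95  86  86 105 125 130 114  95  80  78  80
  79  82  82  82  85  85  86  83  84  83  82  81  81  79  83  86  79  77
  82  81  68  52]
b1 [ 95 107 114 113 108  99  90  85  83  82  80  77  75  74  74  78  79  81
  82  81  81  83  82  81  80  82  83  85  82  83  82  76  75  71  65  63
  64  57  52  45]
b2 [ 98 105 113 116 115 109 101  92  86  84  82  82  79  78  77  74  74  76
  80  81  82  81  80  80  80  81  81  83  82  81  77  72  67  66  63  61
  62  59  51  44]
b2 0.993321418762207 [0.125 1.5  ]
b2 0.9435358047485352 [0.    1.625]
b2 0.9738845229148865 [-0.125  0.125]
```

The collar and bar fell about 1.5 px (about 4.5 mm), so the screw has dropped. The force jump puts the thread's end at q6 ≈ 1.0, and I'm about 0.5 rad past it. I need about 6.8 rad forward in strokes, re-gripping after half turns. First I centre, lower and grip.

To row units: 0.002 m is 0.04, 0.001 m is 0.02.

```bash
f(){ grep -E "^(t|tool_pos|force|gripper|opening)" | tr '\n' ' '; echo; }
echo '{"aperture":[0.02, 0.02, 0, 0, 0, 0], "tx":[0.004, 0, 0, 0, 0, 0], "ty":[0.02, 0, 0, 0, 0, 0], "tz":[0.04, 0.04, 0, 0, 0, 0], "turn":[0, 0, 0, 0, 0, 0]}' > mv.in && python3 inch.py mv.in 12|f
echo '{"aperture":[0, 0, 0, 0, 0, 0], "tx":[0, 0, 0, 0, 0, 0], "ty":[0, 0, 0, 0, 0, 0], "tz":[0.002, 0.002, 0.002, 0.002, 0.002, 0], "turn":[0.05, 0.05, 0.05, 0.05, 0.05, 0]}' > mv.in && python3 inch.py mv.in|f
echo '{"aperture":[0, 0, 0, 0, 0, 0], "tx":[0, 0, 0, 0, 0, 0], "ty":[0, 0, 0, 0, 0, 0], "tz":[0.002, 0.002, 0.002, 0.002, 0.002, 0], "turn":[0.05, 0.05, 0.05, 0.05, 0.05, 0]}' > mv.in && python3 inch.py mv.in|f
echo '{"aperture":[0, 0, 0, 0, 0, 0], "tx":[0, 0, 0, 0, 0, 0], "ty":[0, 0, 0, 0, 0, 0], "tz":[0.002, 0.002, 0.002, 0.002, 0.002, 0], "turn":[0.05, 0.05, 0.05, 0.05, 0.05, 0]}' > mv.in && python3 inch.py mv.in|f
echo '{"aperture":[0, 0, 0, 0, 0, 0], "tx":[0, 0, 0, 0, 0, 0], "ty":[0, 0, 0, 0, 0, 0], "tz":[0.002, 0.002, 0.002, 0.002, 0.002, 0], "turn":[0.05, 0.05, 0.05, 0.05, 0.05, 0]}' > mv.in && python3 inch.py mv.in|f
python3 snap.py c1
```

```text
t: 8.6 tool_pos: [0.5054, -0.1159, 0.2659] force: [-0.4, 1.0, -2.1] opening: 0.0117 gripper_force: 12.0 
t: 9.2 tool_pos: [0.5053, -0.1157, 0.2655] force: [-2.2, 2.0, -2.3] opening: 0.0121 gripper_force: 12.0 
t: 9.8 tool_pos: [0.5053, -0.1155, 0.2651] force: [-3.5, 3.1, -0.6] opening: 0.0117 gripper_force: 12.0 
t: 10.4 tool_pos: [0.5054, -0.1154, 0.2647] force: [-2.4, 3.9, -0.7] opening: 0.0117 gripper_force: 12.0 
t: 11.0 tool_pos: [0.5055, -0.1154, 0.2643] force: [-2.1, 5.9, -0.9] opening: 0.0119 gripper_force: 12.0 
q6 2.4964620077432698 q1 -0.32388681858326596
```

To row units: -0.015 m is -0.3.

```bash
f(){ grep -E "^(t|tool_pos|force|gripper|opening)" | tr '\n' ' '; echo; }
echo '{"aperture":[0.04, 0.04, 0.04, 0.04, 0.04, 0.04, 0.04, 0.04], "tx":[0, 0, 0, 0, 0, 0, 0, 0], "ty":[0, 0, 0, 0, 0, 0, 0, 0], "tz":[0, 0, 0, 0, -0.3, -0.3, -0.3, 0], "turn":[0, 0, 0, 0, 0, 0, 0, 0]}' > mv.in && python3 inch.py mv.in|f
echo '{"aperture":[0.04, 0.04, 0.04, 0.04, 0.04, 0.04, 0.04, 0.04, 0.04, 0.04, 0.04, 0.04, 0.04, 0.04, 0.04, 0.04, 0.04, 0.04, 0.04, 0.04], "tx":[0, 0, 0, 0, 0, 0, 0, 0, 0, 0, 0, 0, 0, 0, 0, 0, 0, 0, 0, 0], "ty":[0, 0, 0, 0, 0, 0, 0, 0, 0, 0, 0, 0, 0, 0, 0, 0, 0, 0, 0, 0], "tz":[0, 0, 0, 0, 0, 0, 0, 0, 0, 0, 0, 0, 0, 0, 0, 0, 0, 0, 0, 0], "turn":[-0.07, -0.075, -0.075, -0.075, -0.075, -0.075, -0.075, -0.075, -0.075, -0.075, -0.075, -0.075, -0.075, -0.075, -0.075, -0.075, -0.075, -0.075, -0.075, -0.075]}' > mv.in && python3 inch.py mv.in|f
echo '{"aperture":[0.04, 0.04, 0.04], "tx":[0, 0, 0], "ty":[0, 0, 0], "tz":[0, 0, 0], "turn":[-0.075, 0, 0]}' > mv.in && python3 inch.py mv.in|f
python3 snap.py d1
```

```text
t: 11.85 tool_pos: [0.507, -0.1164, 0.3134] force: [0.3, -0.5, 0.6] opening: 0.0399 gripper_force: 0.0 
t: 13.85 tool_pos: [0.5056, -0.116, 0.3092] force: [0.7, 0.4, 0.1] opening: 0.0403 gripper_force: 0.0 
t: 14.15 tool_pos: [0.5056, -0.116, 0.3093] force: [-0.1, 0.3, -0.2] opening: 0.0401 gripper_force: 0.0 
q6 -0.6340303679314522 q1 -0.3243007596883745
```

To row units: 0.015 m is 0.3, -0.01 rad is -0.005.

```bash
f(){ grep -E "^(t|tool_pos|force|gripper|opening)" | tr '\n' ' '; echo; }
echo '{"aperture":[0.04, 0.04, 0.04, 0.04, 0, 0, 0, 0, 0, 0], "tx":[0, 0, 0, 0, 0, 0, 0, 0, 0, 0], "ty":[0, 0, 0, 0, 0, 0, 0, 0, 0, 0], "tz":[0.3, 0.3, 0.3, 0, 0, 0, 0, 0, 0, 0], "turn":[0, 0, -0.005, 0, 0, 0, 0, 0, 0, 0]}' > mv.in && python3 inch.py mv.in 12|f
echo '{"aperture":[0, 0, 0, 0, 0, 0], "tx":[0, 0, 0, 0, 0, 0], "ty":[0, 0, 0, 0, 0, 0], "tz":[0.002, 0.002, 0.002, 0.002, 0.002, 0], "turn":[0.05, 0.05, 0.05, 0.05, 0.05, 0]}' > mv.in && python3 inch.py mv.in|f
echo '{"aperture":[0, 0, 0, 0, 0, 0], "tx":[0, 0, 0, 0, 0, 0], "ty":[0, 0, 0, 0, 0, 0], "tz":[0.002, 0.002, 0.002, 0.002, 0.002, 0], "turn":[0.05, 0.05, 0.05, 0.05, 0.05, 0]}' > mv.in && python3 inch.py mv.in|f
echo '{"aperture":[0, 0, 0, 0, 0, 0], "tx":[0, 0, 0, 0, 0, 0], "ty":[0, 0, 0, 0, 0, 0], "tz":[0.002, 0.002, 0.002, 0.002, 0.002, 0], "turn":[0.05, 0.05, 0.05, 0.05, 0.05, 0]}' > mv.in && python3 inch.py mv.in|f
echo '{"aperture":[0, 0, 0, 0, 0, 0], "tx":[0, 0, 0, 0, 0, 0], "ty":[0, 0, 0, 0, 0, 0], "tz":[0.002, 0.002, 0.002, 0.002, 0.002, 0], "turn":[0.05, 0.05, 0.05, 0.05, 0.05, 0]}' > mv.in && python3 inch.py mv.in|f
echo '{"aperture":[0, 0, 0, 0, 0, 0], "tx":[0, 0, 0, 0, 0, 0], "ty":[0, 0, 0, 0, 0, 0], "tz":[0.002, 0.002, 0.002, 0.002, 0.002, 0], "turn":[0.05, 0.05, 0.05, 0.05, 0.05, 0]}' > mv.in && python3 inch.py mv.in|f
echo '{"aperture":[0, 0, 0, 0, 0, 0, 0], "tx":[0, 0, 0, 0, 0, 0, 0], "ty":[0, 0, 0, 0, 0, 0, 0], "tz":[0.002, 0.002, 0.002, 0.002, 0.002, 0, 0], "turn":[0.05, 0.05, 0.05, 0.05, 0.05, 0.05, 0]}' > mv.in && python3 inch.py mv.in|f
python3 snap.py d2
```

```text
t: 15.2 tool_pos: [0.5058, -0.1161, 0.2649] force: [-0.6, -1.0, 3.8] opening: 0.0118 gripper_force: 12.0 
t: 15.8 tool_pos: [0.5056, -0.1161, 0.2645] force: [-3.4, -0.4, 5.9] opening: 0.0119 gripper_force: 12.0 
t: 16.4 tool_pos: [0.5053, -0.116, 0.2641] force: [-4.5, -0.2, 6.5] opening: 0.0121 gripper_force: 12.0 
t: 17.0 tool_pos: [0.5052, -0.1158, 0.2637] force: [-6.1, 2.3, 8.4] opening: 0.0119 gripper_force: 12.0 
t: 17.6 tool_pos: [0.5051, -0.1155, 0.2633] force: [-7.2, 3.2, 9.1] opening: 0.012 gripper_force: 12.0 
t: 18.2 tool_pos: [0.5052, -0.1153, 0.2629] force: [-6.4, 4.0, 8.7] opening: 0.0121 gripper_force: 12.0 
t: 18.9 tool_pos: [0.5055, -0.1152, 0.2624] force: [-4.7, 5.2, 7.9] opening: 0.0117 gripper_force: 12.0 
q6 2.452611535169697 q1 -0.32373358554782394
```

To row units: -0.015 m is -0.3.

```bash
f(){ grep -E "^(t|tool_pos|force|gripper|opening)" | tr '\n' ' '; echo; }
echo '{"aperture":[0.04, 0.04, 0.04, 0.04, 0.04, 0.04, 0.04, 0.04], "tx":[0, 0, 0, 0, 0, 0, 0, 0], "ty":[0, 0, 0, 0, 0, 0, 0, 0], "tz":[0, 0, 0, 0, -0.3, -0.3, -0.3, 0], "turn":[0, 0, 0, 0, 0, 0, 0, 0]}' > mv.in && python3 inch.py mv.in|f
echo '{"aperture":[0.04, 0.04, 0.04, 0.04, 0.04, 0.04, 0.04, 0.04, 0.04, 0.04, 0.04, 0.04, 0.04, 0.04, 0.04, 0.04, 0.04, 0.04, 0.04, 0.04], "tx":[0, 0, 0, 0, 0, 0, 0, 0, 0, 0, 0, 0, 0, 0, 0, 0, 0, 0, 0, 0], "ty":[0, 0, 0, 0, 0, 0, 0, 0, 0, 0, 0, 0, 0, 0, 0, 0, 0, 0, 0, 0], "tz":[0, 0, 0, 0, 0, 0, 0, 0, 0, 0, 0, 0, 0, 0, 0, 0, 0, 0, 0, 0], "turn":[-0.07, -0.075, -0.075, -0.075, -0.075, -0.075, -0.075, -0.075, -0.075, -0.075, -0.075, -0.075, -0.075, -0.075, -0.075, -0.075, -0.075, -0.075, -0.075, -0.075]}' > mv.in && python3 inch.py mv.in|f
echo '{"aperture":[0.04, 0.04, 0.04], "tx":[0, 0, 0], "ty":[0, 0, 0], "tz":[0, 0, 0], "turn":[-0.075, 0, 0]}' > mv.in && python3 inch.py mv.in|f
python3 snap.py e1
echo '{"aperture":[0.04, 0.04, 0.04, 0.04, 0.04], "tx":[0, 0, 0, 0, 0], "ty":[0, 0, 0, 0, 0], "tz":[0.3, 0.3, 0.3, 0, 0], "turn":[0, 0, 0, 0, 0]}' > mv.in && python3 inch.py mv.in|f
python3 -c "
import numpy as np,cv2
cv2.imwrite('pics/e.png',cv2.resize(np.load('pics/e1.npz')['image'][80:230,180:380,::-1],None,fx=3,fy=3))"
```

```text
t: 19.75 tool_pos: [0.507, -0.1165, 0.3104] force: [0.7, 0.4, 0.3] opening: 0.0402 gripper_force: 0.0 
t: 21.75 tool_pos: [0.5057, -0.116, 0.3063] force: [-0.0, 0.9, 0.5] opening: 0.0399 gripper_force: 0.0 
t: 22.05 tool_pos: [0.5056, -0.116, 0.3063] force: [0.5, 0.2, 0.2] opening: 0.0403 gripper_force: 0.0 
q6 -0.6840066729074233 q1 -0.3243622602305677
t: 22.6 tool_pos: [0.5051, -0.1158, 0.2602] force: [0.3, -0.4, -0.4] opening: 0.0397 gripper_force: 0.0
```

View pics/e.png

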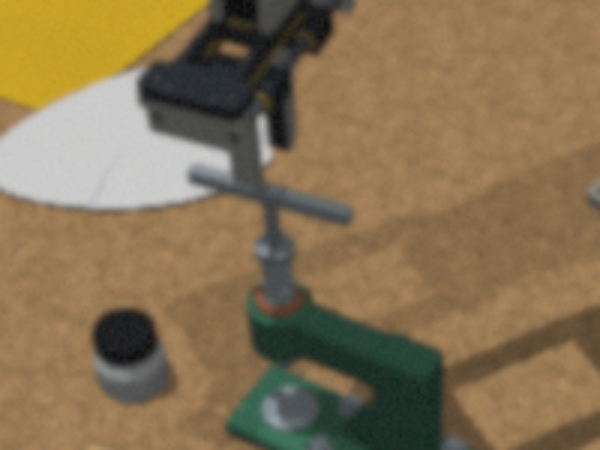

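The bar stands free between the open fingers, from (190,172) to (350,215) in the crop, turned as expected. Now the last stroke, about 1.65 rad.

To row units: 0.0001 m is 0.002, 0.11 rad is 0.055.

```bash
f(){ grep -E "^(t|tool_pos|force|gripper|opening)" | tr '\n' ' '; echo; }
echo '{"aperture":[0, 0, 0, 0, 0, 0], "tx":[0, 0, 0, 0, 0, 0], "ty":[0, 0, 0, 0, 0, 0], "tz":[0, 0, 0, 0, 0, 0], "turn":[0, 0, 0, 0, 0, 0]}' > mv.in && python3 inch.py mv.in 12|f
python3 snap.py f0
echo '{"aperture":[0, 0, 0, 0, 0, 0], "tx":[0, 0, 0, 0, 0, 0], "ty":[0, 0, 0, 0, 0, 0], "tz":[0.002, 0.002, 0.002, 0.002, 0, 0], "turn":[0.055, 0.055, 0.055, 0.055, 0.055, 0]}' > mv.in && python3 inch.py mv.in|f
echo '{"aperture":[0, 0, 0, 0, 0, 0], "tx":[0, 0, 0, 0, 0, 0], "ty":[0, 0, 0, 0, 0, 0], "tz":[0.002, 0.002, 0.002, 0.002, 0, 0], "turn":[0.055, 0.055, 0.055, 0.055, 0.055, 0]}' > mv.in && python3 inch.py mv.in|f
echo '{"aperture":[0, 0, 0, 0, 0, 0, 0, 0], "tx":[0, 0, 0, 0, 0, 0, 0, 0], "ty":[0, 0, 0, 0, 0, 0, 0, 0], "tz":[0.002, 0.002, 0.002, 0.002, 0, 0, 0, 0], "turn":[0.055, 0.055, 0.055, 0.055, 0.055, 0, 0, 0]}' > mv.in && python3 inch.py mv.in|f
python3 snap.py f1
python3 - <<'E'
import numpy as np,cv2
g={n:cv2.cvtColor(np.load(f'pics/{n}.npz')['image'],cv2.COLOR_RGB2GRAY) for n in('b2','c1','d2','f1')}
for n in g: print(n,g[n][150:176,270:278].mean(1).astype(int))
for n in ('c1','d2','f1'):
  for (x0,y0,x1,y1) in((268,155,284,168),(264,154,282,170)):
    t=cv2.resize(g['b2'][y0:y1,x0:x1],None,fx=8,fy=8,interpolation=2);s=cv2.resize(g[n][y0-6:y1+6,x0-6:x1+6],None,fx=8,fy=8,interpolation=2)
    _,v,_,p=cv2.minMaxLoc(cv2.matchTemplate(s,t,5));print(n,v,(np.array(p)-48)/8)
o=np.load('pics/f1.npz')['image'][80:230,180:380,::-1];cv2.imwrite('pics/f.png',cv2.resize(o,None,fx=3,fy=3))
E
```

```text
t: 23.2 tool_pos: [0.5058, -0.116, 0.2617] force: [0.2, -0.9, 2.5] opening: 0.0115 gripper_force: 12.0 
q6 -0.6883279899168424 q1 -0.3243400008516344
t: 23.85 tool_pos: [0.5055, -0.1161, 0.2612] force: [-2.6, 0.4, 4.1] opening: 0.0116 gripper_force: 12.0 
t: 24.45 tool_pos: [0.5053, -0.116, 0.2608] force: [-4.6, 1.1, 5.2] opening: 0.0121 gripper_force: 12.0 
t: 25.25 tool_pos: [0.5052, -0.1157, 0.2603] force: [-5.4, 0.9, 6.4] opening: 0.012 gripper_force: 12.0 
q6 0.9558555822140741 q1 -0.32422927052755085
b2 [ 98 105 113 116 115 109 101  92  86  84  82  82  79  78  77  74  74  76
  80  81  82  81  80  80  80  81]
c1 [ 95 103 107 105 103  98  91  85  78  75  74  75  77  79  77  75  72  73
  78  80  82  81  80  79  78  78]
d2 [ 89 101 105 106 104  99  96  91  85  77  75  75  75  77  78  76  73  71
  74  77  79  79  79  78  77  76]
f1 [74 75 79 85 91 94 95 94 88 80 76 74 76 77 79 77 74 72 71 75 78 80 79 77
 79 76]
c1 0.8105425834655762 [-2.625 -2.   ]
c1 0.7421730160713196 [-2.  -1.5]
d2 0.8168877959251404 [-2.5   -1.125]
d2 0.7456616163253784 [-2.  -0.5]
f1 0.7911741733551025 [-2.125  0.125]
f1 0.6657139658927917 [-1.25  1.  ]
```

View pics/f.png

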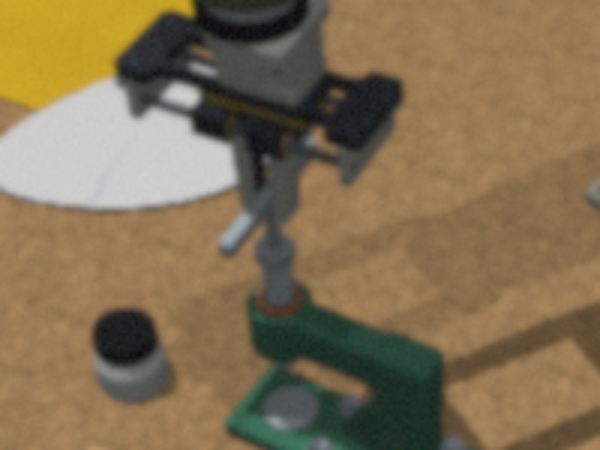

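The screw is one turn in and still gripped at 12 N: it turned 6.7 rad forward in all and the collar is about 2 px lower than after the drop, which fits about 5 mm. The jar and clamp look unmoved.

```bash
python3 -c "
from plant import robot, camrig
print(robot.close_job())"
```

```text
the job is handed in; nothing more can be done
None
```

I turned the screw backward until it dropped off the thread's end, then screwed it forward about one full turn (lift about -5 mm by my estimate), and handed the job in with the T-handle still gripped at 12 N; no verdict was returned.

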